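Lock the detector and hold the cuvette in the beam

TASK

On the small optical bench, first turn the red clamp knob on the detector carriage clockwise (seen from above) until it stops, so that the carriage is locked, without shifting the detector along its rail. Then take the blue-lidded cuvette out of the grey cell block, gripping it across its two broad frosted faces and never touching its clear end windows, and hold it upright in the light path, about half-way between the lamp nozzle and the detector window, centred on the beam with its clear windows facing lamp and detector and without knocking it against them. Finish while still holding it there, still and clear of the bench; leave the other cells, bottles, beaker, jar and screwdriver where they stand.

Things in the scene. Friction and masses are not known exactly. Their poses are not given: they have to be found in the camera images.
- cell_center (a point): Centre (half-way up) of the blue-lidded glass cuvette, which stands in one of three slots of the grey block. 14 mm (x) by 42 mm (y, the light path) by 45 mm (z, up), top 6 mm is the blue lid, 50 g. Its two broad white frosted faces look along its own +x and -x (grip here, 14 mm across, closing along x); the clear windows are on the narrow ends at +y and -y. It stands 10 mm deep in its slot with about 2 mm play all round; lift straight up.
- cell: The same cuvette as a body; origin at the centre of its underside, axes as above
- window_a: Clear glass window on the cuvette's -y end, 9 mm (x) by 34 mm (z), standing 1 mm proud; origin at its centre. Never to be touched.
- window_b: Clear glass window on the cuvette's +y end, like the other. Never to be touched.
- block: Grey fixed cell block, 170 mm (x) by 75 mm (y) by 55 mm high, with three slots 10 mm deep in its top at x = -55, 0 and +55 mm, long sides along y; origin at the centre of its underside. Cells stand up 35 mm above its top, 41 mm free between neighbours.
- bench: Fixed optical bench: aluminium rail 50 mm wide (x), 30 mm high, from y = -257 to +203 mm, on the table; origin on the table in the rail's middle line. The light runs along its +y, 85 mm above the table. Dark lamp housing at its -y end (70 by 85 mm, from y = -243 to -158 mm, top at 115 mm). Carries the detector carriage.
- nozzle (a point): Centre of the mouth of the lamp's steel nozzle (26 mm diameter, 22 mm long), 85 mm above the table; axes as the bench's: the beam leaves along +y, z is up
- det_window (a point): Centre of the detector's black entrance window (26 mm diameter), facing the nozzle, same height and axes; 115 to 155 mm from the nozzle along +y. The white detector head behind it is 55 mm wide (x), 45 mm long (y), its top 111 mm above the table.
- detector (a joint): Position of the detector carriage along the rail, m, 0 to 0.04, growing away from the lamp. It slides if pushed with more than about 14 N; it is to stay where it is.
- clamp (a joint): Angle of the red clamp knob, rad: grows as it turns clockwise seen from above, from free (0) to its stop at 1.4 (locked). Light friction of 0.06 N m; stays where it is left.
- clamp_grip (a point): Red bar knob on a boss at the detector carriage's far end, 135 mm beyond the detector window along the bench's +y: point on its upright axis at the height to grip. Bar 42 mm long along this point's own x, 14 mm thick along its y, its top 7 mm above the point and the disc under the bar 23 mm below it; the point is about 101 mm above the table.
- cell_red_center (a point): Red-lidded glass cell, same size, shape and orientation as the blue-lidded one, in one of the block's three slots; centre, half-way up; leave it in its slot
- cell_white_center (a point): White-lidded glass cell, same size, shape and orientation as the blue-lidded one, in one of the block's three slots; centre, half-way up; leave it in its slot
- amber: Amber glass bottle, 80 mm diameter, 150 mm tall; origin at the centre of its underside; leave alone
- blue_cap: Clear bottle with blue cap, 70 mm diameter, 140 mm tall; origin under its centre; leave alone
- beaker: Glass beaker, 70 mm diameter, 85 mm tall; origin under its centre; leave alone
- driver: Screwdriver lying on the table along its own x; leave alone
- jar: White jar with blue lid, 56 mm diameter, 70 mm tall; origin under its centre; leave alone
Things that resemble listed ones, but are neither listed nor needed, are in the scene too. What is shaped like the block but purple or turquoise is not meant.

How it is judged (in metres and radians):
On the way, in this order (a step that is already met when the one before it is completed fails the run):
1. the clamp knob is turned to its stop while the cuvette still stands in its slot (value of joint clamp above 1.22 rad and distance of cell_center from where it was at the start of the episode below 0.015 m), for 0.2 s.
2. the cuvette is lifted clear of the block in the fingers (z of cell_center in the frame of block above 0.085 m and contact force between the fingers and cell above 1 N), for 0.2 s.
At the end, for the whole second after the job is handed in: Knob beyond 1.22 rad; cuvette held in the fingers (over 1 N), still, touching neither bench nor block, centre within 5 mm of the beam sideways and 7 mm in height, at least 25 mm from nozzle mouth and detector window, light path within 8 degrees of the beam, upright within 8 degrees (x of cell_center in the frame of nozzle between -0.005 and 0.005 m and z of cell_center in the frame of nozzle between -0.007 and 0.007 m and y of cell_center in the frame of nozzle above 0.025 m and y of cell_center in the frame of det_window below -0.025 m and angle between the y axis of cell_center and the y axis of nozzle, either way round below 0.14 rad and angle between cell_center's own z axis and vertical below 0.14 rad and contact force between the fingers and cell above 1 N and contact force between cell and bench below 0.1 N and contact force between cell and block below 0.1 N and linear speed of cell below 0.02 m/s and value of joint clamp above 1.22 rad); the arm keeps its last pose, push and grip.
It fails at once if a finger touches a clear window of the cuvette (contact force between the fingers and window_a above 0.3 N or contact force between the fingers and window_b above 0.3 N).
It fails at once if the cuvette is knocked against the optical bench (contact force between cell and bench above 2 N).
It fails at once if the detector is shifted along its rail by more than 10 mm (distance of det_window from where it was at the start of the episode above 0.01 m).
It fails at once if another cell, a bottle, the beaker, the jar or the screwdriver is moved by more than 25 mm (distance of any of cell_red_center, cell_white_center, amber, blue_cap, beaker, driver, jar from where it was at the start of the episode above 0.025 m).
It also fails if it takes over 58 s, if anything falls off the work surface, if the arm or the gripper's body presses on something with over 40 N, if the wrist force passes 120 N, or if a joint passes its speed limit or range.

ROBOT

A 6-joint arm with a two-finger parallel gripper is mounted at the origin on the work surface. World frame = base frame: x ahead of the robot, y to its left, z up, the work surface at z = 0. Lengths are in mm, angles in rad, forces in N, time in s.
With the tool pointing down it reaches from about 275 to 750 mm from the base axis. Payload 10.2 kg.
Tool frame: the origin (TCP) lies at the very end of the fingers, on their centre line; the grasp point (between the pads) lies 19 mm behind it; x points along the fingers, z is the direction in which the jaws open and shut, and the axes are right-handed (so a half turn about x gives the same grasp; the last joint's range is limited). The gripper opens to 85 mm and grips with 20 to 120 N. Pads are 22 mm wide; open, the fingers measure 114 mm over their backs; the gripper's body (76 mm by 85 mm) begins 54 mm behind the grasp point. The pads swing forward as they close: fully open they stand 13 mm farther back than shut.
Start: joints at [1.04, 0.313, 1.498, -0, 1.331, -0.223], TCP at [159.068, 500.328, 231.294] pointing down, gripper open.
Joint ranges: [-2.94, 2.94], [-0.97, 2.17], [0.19, 2.56], [-1.23, 4.37], [0.02, 3.11], [-2.88, 2.88]. Speed limits (rad/s): [2.39, 2.39, 3.01, 3.14, 3.14, 3.14].

INTERFACE

Orientations are given as a unit quaternion [w, x, y, z].
In Python, from rig import sense, vision, job gives the robot as it stands. The module is installed in compiled form; this text tells all that it offers.
- The arm moves only by the shell command python3 -m pendant 'ROWS' [FORCE]. ROWS is JSON, a list of rows, each a list of 7 numbers: the turn, a rotation vector about the tool's x, y, z in rad, then the shift along the tool's x, y, z in cm, then the opening, from 0 (shut) to 1 (fully open). A call has exactly 5 rows; each row is the pose to reach, as a shift and turn from the pose commanded when the call began, along the tool's axes at that moment; what a row does not reach only later rows make up. A row lasts 1/8 s, in which the tool goes at most 62.5 mm and 10.7 degrees, less where a joint would pass 70% of its speed; a pose out of reach is approached as far as the arm can. A call with a gripper value outside its range is refused whole. The fingers move at their own pace and stop on an object; FORCE is the grip in N (left out, the last holds). Time passes only in rows, so rows that repeat a pose let the fingers close, or fill a call up. It gives the time, the measured TCP pose, the force and the opening at its end, in the units of the state.
- sense(): the state, without advancing time (a new reading comes with each control period).
- vision.capture(name): name is "side" or "top"; returns the picture (400x640x3 uint8, red, green, blue); there is no depth.
- vision.calibration(name): a dict with "K" (3x3 intrinsics, pixels), "extrinsics" (4x4, takes a point from camera to world coordinates). Camera axes: x right, y up, looking along -z (the intrinsics and any distortion apply to the point x, -y, -z); pixel columns grow to the right and rows downward; lengths in mm; the calibration is good to about 2 mm. A picture is of the moment at which its call begins. calibration takes no time and is no camera call.
- job.finish_job(): hands the job in, once; it reports no verdict.
The state is a dict: "time_s": time; "joints": joint angles; "dq": joint speeds; "tau": joint torques, N m; "eef_pos": TCP position; "ee_rot": TCP orientation; "force": force on the tool from outside, world axes, zero at the start; "wrist_torque": the same for the moment, N m; "grip_width": opening from 0.0 (shut) to 1.0 (fully open).
Only numpy, scipy, OpenCV 4.12 (cv2) and the standard library are available. Lean on these libraries where they do the work, as an engineer would, in place of code of your own. Each camera call takes 0.05 s, during which the arm holds its last target.

## Working session

There is one attempt and no reset: what is moved stays moved. The work goes in short steps, Python scripts to look and compute and a shell command to move; the robot and the scene stay as the last step left them, time stands still between calls to the robot, and variables do not carry over. Pictures are saved under pics/ and viewed, and the job is handed in when it is done.

```bash
mkdir -p pics; python3 - <<'E'
from rig import sense, vision, job
import cv2, numpy as np
for n in("side","top"):
    im=vision.capture(n); cv2.imwrite(f"pics/{n}0.png",im[:,:,::-1]); c=vision.calibration(n); print(n,c)
print(sense())
E
```

```text
side {'K': array([[434.72456962,   0.        , 317.33746745],
       [  0.        , 434.72456962, 188.63295292],
       [  0.        ,   0.        ,   1.        ]]), 'extrinsics': array([[ 8.21939924e-01,  3.11296514e-01, -4.76979289e-01,
        -8.72130986e+01],
       [-5.69512891e-01,  4.61462959e-01, -6.80225701e-01,
        -8.72462519e+02],
       [ 8.35638472e-03,  8.30750515e-01,  5.56582207e-01,
         7.63843969e+02],
       [ 0.00000000e+00,  0.00000000e+00,  0.00000000e+00,
         1.00000000e+00]])}
top {'K': array([[497.37823053,   0.        , 311.14957352],
       [  0.        , 497.37823053, 202.66813617],
       [  0.        ,   0.        ,   1.        ]]), 'extrinsics': array([[-2.70866826e-02,  9.94168321e-01, -1.04382284e-01,
         3.53873644e+02],
       [-9.99590613e-01, -2.59748642e-02,  1.19963509e-02,
        -2.45492500e+01],
       [ 9.21507638e-03,  1.04664492e-01,  9.94464894e-01,
         1.78969989e+03],
       [ 0.00000000e+00,  0.00000000e+00,  0.00000000e+00,
         1.00000000e+00]])}
{'time_s': 0.1, 'joints': array([ 1.03961317e+00,  3.13378452e-01,  1.49834472e+00, -2.96224106e-05,
        1.33099740e+00, -2.23429884e-01]), 'dq': array([-0.00052079,  0.00074463, -0.00309649, -0.0011214 ,  0.0018872 ,
        0.00119706]), 'tau': array([ 2.75067541e-03, -4.12900901e+01, -2.60143214e+01, -9.82146162e-05,
        3.04870642e-03, -2.38929567e-05]), 'eef_pos': array([158.9488881 , 500.12397453, 230.80645391]), 'ee_rot': array([ 0.57036366, -0.41762665,  0.57108765,  0.41729146]), 'force': array([ 0.11262498, -0.09644716, -0.19065528]), 'wrist_torque': array([-0.00247513,  0.04442025,  0.01223116]), 'grip_width': 0.999660248471117}
```

View pics/side0.png

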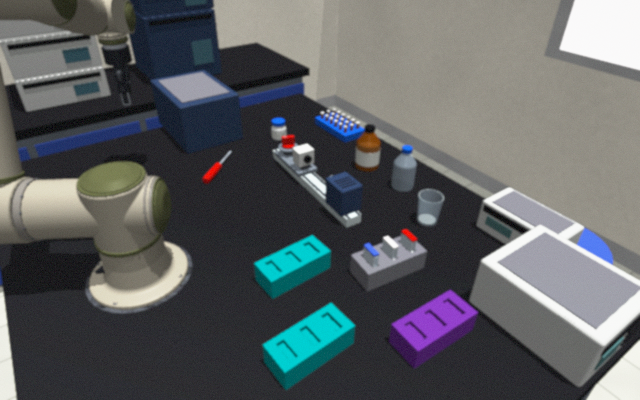

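View pics/top0.png

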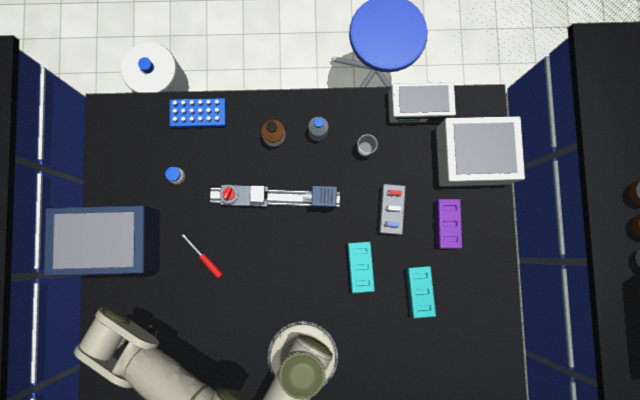

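The pictures show the bench (top view, pixels 210–340, ~197), with its red knob at (229,194) and the white detector head at (257,196). The grey block is at (393,209).

These could be mistaken for the blue-lidded cuvette or the block:
- Blue lid in the grey block: top (392,225), side (371,250). This is the one described.
- White lid (392,208) and red lid (394,192): neighbouring cells.
- Jar lid (174,174) and blue bottle cap (318,122).
- Turquoise blocks (361,267) and (421,292), and the purple block (450,224).

For the knob, the red things are the knob (229,194), the red lid (394,192) and the screwdriver (210,265).

Next I'll check these in close crops.

```bash
python3 - <<'E'
import cv2, numpy as np
s=cv2.imread("pics/side0.png"); t=cv2.imread("pics/top0.png")
R=lambda im,x,y,w,h,f: cv2.resize(im[y:y+h,x:x+w],None,fx=f,fy=f,interpolation=cv2.INTER_CUBIC)
a=R(t,205,175,70,40,5.7); b=R(t,365,178,60,64,5.7)
c=R(t,205,170,145,50,5.5)
cv2.imwrite("pics/c1.png",c)
cv2.imwrite("pics/c2.png",R(t,365,175,60,65,8))
cv2.imwrite("pics/c3.png",R(s,260,125,110,105,5.5))
cv2.imwrite("pics/c4.png",R(s,340,220,100,75,7))
E
```

```text
(no output)
```

View pics/c1.png

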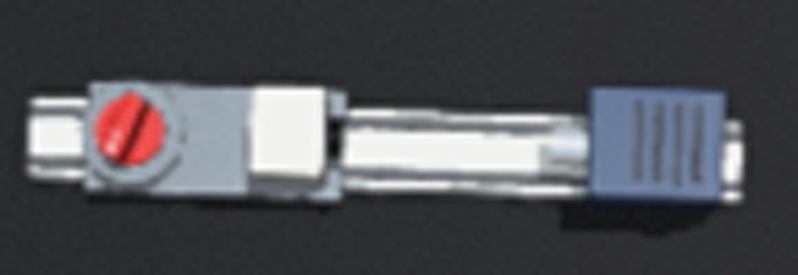

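View pics/c2.png

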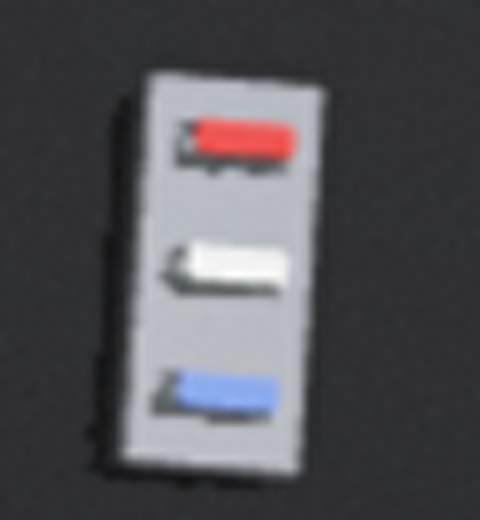

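View pics/c3.png

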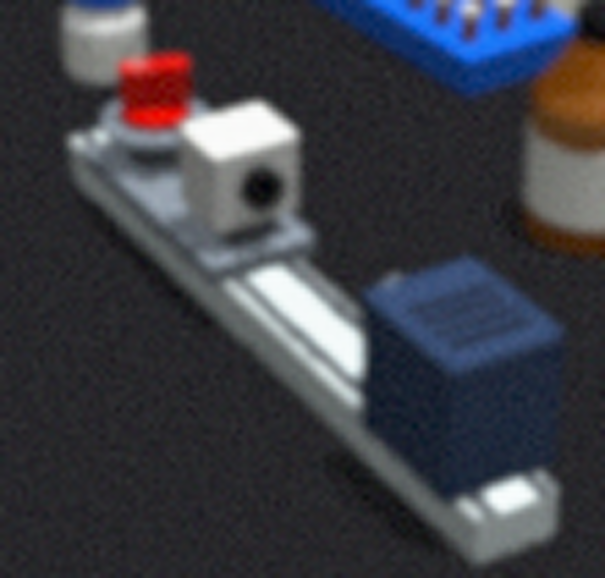

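View pics/c4.png

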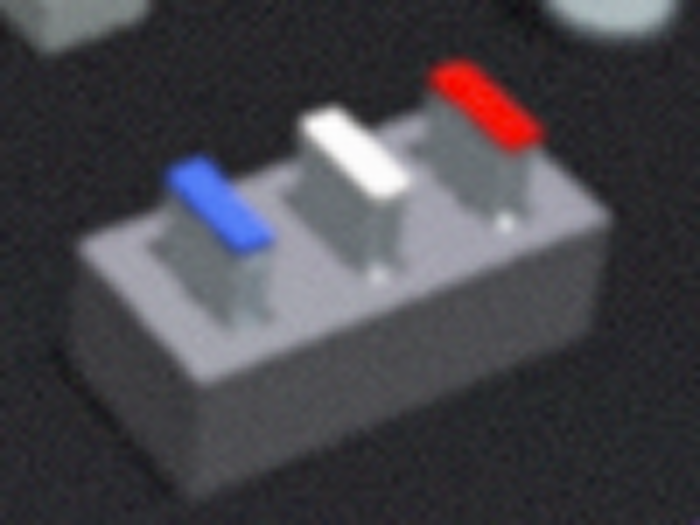

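```bash
cat > h.py <<'E'
import numpy as np, cv2
from rig import sense, vision
def ray(n,u,v):
    c=vision.calibration(n);K=c["K"];E=c["extrinsics"]
    d=np.array([(u-K[0,2])/K[0,0],-(v-K[1,2])/K[1,1],-1.])
    return E[:3,3],E[:3,:3]@d
def plane(n,u,v,z):
    o,d=ray(n,u,v); return o+d*(z-o[2])/d[2]
def tri(a,b):
    (o1,d1),(o2,d2)=ray("side",*a),ray("top",*b)
    s=np.linalg.lstsq(np.c_[d1,-d2],o2-o1,rcond=None)[0]
    p,q=o1+d1*s[0],o2+d2*s[1]; return (p+q)/2,np.linalg.norm(p-q)
def proj(n,p):
    c=vision.calibration(n);K=c["K"];E=c["extrinsics"]
    q=E[:3,:3].T@(np.asarray(p,float)-E[:3,3]); return np.array([K[0,2]-K[0,0]*q[0]/q[2],K[1,2]+K[1,1]*q[1]/q[2]])
E
python3 - <<'E'
from h import *
s=cv2.imread("pics/side0.png"); t=cv2.imread("pics/top0.png")
R=lambda im,x,y,w,h,f: cv2.resize(im[y:y+h,x:x+w],None,fx=f,fy=f,interpolation=cv2.INTER_NEAREST)
a=R(t,215,182,30,26,18);b=R(s,272,130,32,26,18)
cv2.imwrite("pics/k1.png",a);cv2.imwrite("pics/k2.png",b)
def masks(im,roi,f):
    x,y,w,h=roi; m=np.zeros(im.shape[:2],np.uint8)
    hsv=cv2.cvtColor(im,cv2.COLOR_BGR2HSV)
    m[y:y+h,x:x+w]=f(hsv)[y:y+h,x:x+w]*255; return m
blue=lambda h:(abs(h[...,0].astype(int)-112)<12)&(h[...,1]>110)&(h[...,2]>120)
red=lambda h:((h[...,0]<10)|(h[...,0]>170))&(h[...,1]>110)&(h[...,2]>110)
for nm,im,roi,f,z in(("top",t,(365,178,60,64),blue,90),("top",t,(365,178,60,64),red,90),("top",t,(205,180,50,30),red,105)):
    m=masks(im,roi,f); c=max(cv2.findContours(m,0,1)[0],key=cv2.contourArea); r=cv2.minAreaRect(c); print(r, m.sum()//255, plane(nm,*r[0],z))
    b=cv2.boxPoints(r); P=[plane(nm,*q,z)[:2].round(1) for q in b]; print(P)
# block outline top
hsv=cv2.cvtColor(t,cv2.COLOR_BGR2HSV)
m=np.zeros(t.shape[:2],np.uint8); m[175:245,370:415]=(t.max(2)[175:245,370:415]>90)*255
c=max(cv2.findContours(m,0,1)[0],key=cv2.contourArea); r=cv2.minAreaRect(cv2.convexHull(c)); print("block",r,plane("top",*r[0],55),[plane("top",*q,55)[:2].round(1) for q in cv2.boxPoints(r)])
E
```

```text
((392.0, 225.0), (0.0, 0.0), 0.0) 1 [ 448.15835915 -319.82481449   90.        ]
[array([ 448.2, -319.8]), array([ 448.2, -319.8]), array([ 448.2, -319.8]), array([ 448.2, -319.8])]
((395.0, 192.0), (4.0, 12.0), 90.0) 51 [ 561.7143949  -335.21230297   90.        ]
[array([ 569.2, -314.8]), array([ 568.1, -356.3]), array([ 554.2, -355.6]), array([ 555.3, -314.2])]
((228.5, 193.0), (12.0, 11.0), 90.0) 114 [571.17802164 235.79468998 105.        ]
[array([592.3, 254.3]), array([591.3, 216.9]), array([550.1, 217.3]), array([551.1, 254.7])]
block ((392.4089050292969, 208.82131958007812), (22.532682418823242, 49.33109664916992), 3.945185899734497) [ 506.81254469 -329.84720744   55.        ] [array([ 424.6, -281. ]), array([ 597.5, -300.1]), array([ 589.9, -379.3]), array([ 417.1, -359.3])]
```

View pics/k1.png

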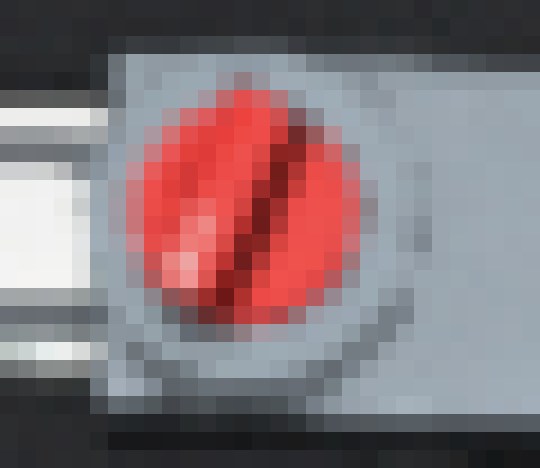

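View pics/k2.png

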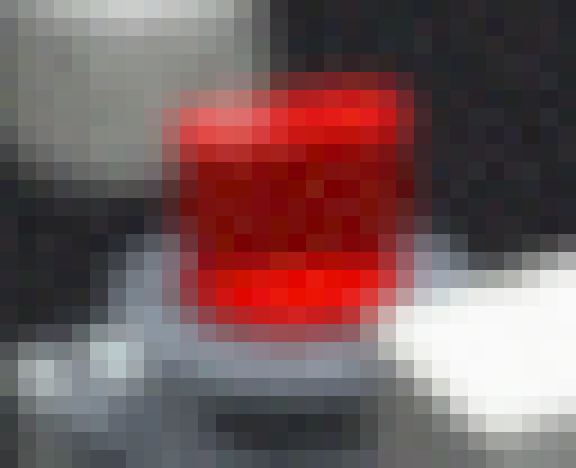

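```bash
python3 - <<'E'
from h import *
from scipy.spatial.transform import Rotation as Ro
s0=sense(); q=s0["ee_rot"]; print("tool axes\n",Ro.from_quat([q[1],q[2],q[3],q[0]]).as_matrix().round(3))
s=cv2.imread("pics/side0.png"); t=cv2.imread("pics/top0.png")
F=8
def up(im,x,y,w,h): return cv2.resize(im[y:y+h,x:x+w],None,fx=F,fy=F,interpolation=cv2.INTER_CUBIC)
def rect(nm,im,roi,f,z,tag):
    u=up(im,*roi); m=(f(u.astype(int))*255).astype(np.uint8)
    c=max(cv2.findContours(m,0,1)[0],key=cv2.contourArea); r=cv2.minAreaRect(c)
    px=lambda p:np.array([(p[0]+.5)/F-.5+roi[0],(p[1]+.5)/F-.5+roi[1]])
    b=np.array([px(p) for p in cv2.boxPoints(r)]); W=np.array([plane(nm,*p,z) for p in b])[:,:2]
    e=W-np.roll(W,1,0); 
    M=cv2.moments(c); cc=px((M['m10']/M['m00'],M['m01']/M['m00']))
    print(tag,nm,"ctr px",px(r[0]).round(2),"cen",cc.round(2),"W",plane(nm,*px(r[0]),z).round(1),"sides",np.linalg.norm(e,axis=1).round(1)[:2],"ang",np.degrees(np.arctan2(e[:2,1],e[:2,0])).round(1)); return px(r[0])
B=lambda u:(u[...,0]>u[...,2]+60)&(u[...,0]>130)
Rd=lambda u:(u[...,2]>u[...,1]+90)&(u[...,2]>110)
Wh=lambda u:(u.min(2)>205)
Nv=lambda u:(u[...,0]>u[...,2]+25)&(u[...,0]>70)
a=rect("top",t,(380,218,25,14),B,90,"bluelid"); b=rect("side",s,(360,240,22,18),B,90,"bluelid"); print(tri(b,a))
a=rect("top",t,(383,186,25,12),Rd,90,"redlid"); b=rect("side",s,(398,226,22,18),Rd,90,"redlid"); print(tri(b,a))
a=rect("top",t,(380,200,25,14),lambda u:u.min(2)>190,90,"whitelid");
rect("top",t,(247,182,22,28),Wh,111,"dethead")
rect("top",t,(308,180,32,35),Nv,115,"lamp")
rect("top",t,(215,180,28,28),Rd,80,"knobdisc")
for n,p in(("lf",(281.9,138.6)),("rf",(294.9,138.05)),("rb",(294.2,134.3)),("lb",(282.5,135))): print(n,plane("side",*p,108).round(1))
# dark line in top
u=up(t,215,182,30,26); 
E
```

```text
tool axes
 [[-0.001 -0.953  0.303]
 [-0.001  0.303  0.953]
 [-1.     0.    -0.001]]
bluelid top ctr px [393.04 223.64] cen [393.01 223.65] W [ 452.7 -323.6   90. ] sides [42.6 15. ] ang [83.2 -7.7]
bluelid side ctr px [371.03 249.09] cen [371.04 249.05] W [ 450.2 -324.5   90. ] sides [48.8 21.6] ang [83.9 17.2]
(array([ 452.2294975 , -323.44628869,   88.2653797 ]), np.float64(1.451205921240272))
redlid top ctr px [395.12 191.91] cen [395.11 191.92] W [ 562.  -335.7   90. ] sides [42.2 14.2] ang [84.6 -6.3]
redlid side ctr px [409.04 234.53] cen [408.98 234.52] W [ 560.4 -336.2   90. ] sides [49.6 22.6] ang [85.1 19.7]
(array([ 561.80861301, -335.54468299,   88.9379114 ]), np.float64(0.8898632534003358))
whitelid top ctr px [394.79 207.27] cen [394.6  207.27] W [ 508.9 -332.1   90. ] sides [47.4 18.7] ang [81.1 -9.8]
dethead top ctr px [256.58 193.44] cen [256.76 193.23] W [566.4 139.7 111. ] sides [44.3 52.6] ang [87.8 -1.5]
lamp top ctr px [323.87 195.6 ] cen [323.8  195.62] W [552.6 -88.5 115. ] sides [84.5 70.4] ang [86.9 -3.1]
knobdisc top ctr px [228.1  193.43] cen [228.11 193.19] W [573.  241.1  80. ] sides [42.  40.6] ang [ 50.  -39.3]
lf [546.1 235.3 108. ]
rf [583.5 215.  108. ]
rb [596.  239.3 108. ]
lb [561.1 256.5 108. ]
```

```bash
python3 - <<'E'
from h import *
t=cv2.imread("pics/top0.png")
for r in (190,192,194,196): print(r,t[r,255:272].sum(1)//3)
for c in(264.5,266,267,300,302,304,306): print(c,plane("top",c,193 if c<280 else 197,85).round(1))
for r in (196,197,198): print(r,t[r,296:316].sum(1)//3)
d=np.array([.0605,.998,0]); k=np.array([573,240,78.])
for z in(78,94,108): print(proj("top",[573,240,z]),proj("side",[573,240,z]))
s=cv2.imread("pics/side0.png")
u=cv2.resize(s[145:175,285:335],None,fx=14,fy=14,interpolation=cv2.INTER_NEAREST); cv2.imwrite("pics/w.png",u)
u=cv2.resize(t[178:218,205:235+40],None,fx=10,fy=10,interpolation=cv2.INTER_CUBIC); cv2.imwrite("pics/w2.png",u)
E
```

```text
190 [240 241 240 240 240 240 241 242 221 118 147 174 163 180 232 237 236]
192 [240 240 241 240 240 241 241 243 218  77  25  31  62 102 110 113 117]
194 [240 240 240 240 241 240 241 243 219  82  44  53 134 219 237 238 240]
196 [240 241 240 240 240 240 241 243 218  79  16  41 140 228 241 241 240]
264.5 [570.5 114.9  85. ]
266 [570.4 109.7  85. ]
267 [570.3 106.3  85. ]
300 [553.5  -7.2  85. ]
302 [553.3 -14.1  85. ]
304 [553.1 -21.   85. ]
306 [552.9 -27.9  85. ]
196 [242 241 241 242 242 241 232 204 206 221 229 229 229 231 232 201 114 129
 130 130]
197 [240 240 241 240 241 240 230 184 182 194 202 204 205 207 209 177 107 129
 130 128]
198 [241 241 240 240 241 241 229 184 177 173 174 173 174 177 178 149 101 130
 130 130]
[228.49515935 193.47615879] [288.43162284 144.02958465]
[227.76725379 192.90219901] [288.2936526  139.75422689]
[227.11910668 192.39112944] [288.17152555 135.96981023]
```

View pics/w.png

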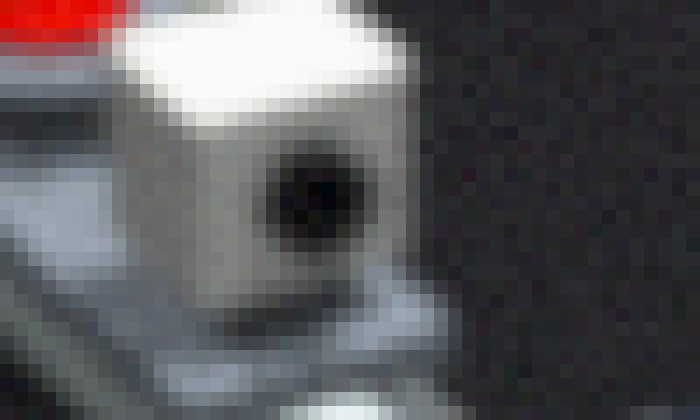

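View pics/w2.png

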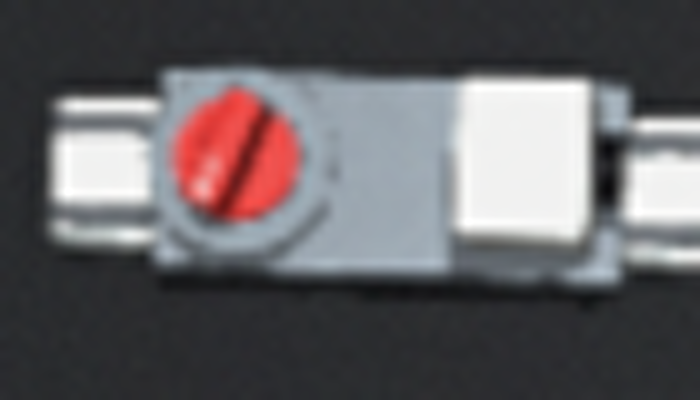

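```bash
cat >> h.py <<'E'
from scipy.spatial.transform import Rotation as Ro
def pose():
    s=sense();q=s["ee_rot"]; return s,Ro.from_quat([q[1],q[2],q[3],q[0]]).as_matrix(),s["eef_pos"]
def to(x,y,z,yawdeg):
    s,R,p=pose(); a=np.radians(yawdeg)
    zz=np.array([np.cos(a),np.sin(a),0]); xx=np.array([0,0,-1.]); T=np.c_[xx,np.cross(zz,xx),zz]
    rv=Ro.from_matrix(R.T@T).as_rotvec(); sh=R.T@(np.array([x,y,z])-p)/10
    print("t",round(s["time_s"],2),"pos",p.round(1),"yaw",np.degrees(np.arctan2(R[1,2],R[0,2])).round(1),"F",s["force"].round(1),"tq",s["wrist_torque"].round(2),"g",round(s["grip_width"],3),"j",s["joints"].round(2))
    print("turn",rv.round(3),"shift cm",sh.round(2),"deg",np.degrees(np.linalg.norm(rv)).round(1))
E
python3 -c "from h import *; to(572.5,240.5,180,63)"
```

```text
t 0.1 pos [158.9 500.1 230.8] yaw 72.4 F [ 0.1 -0.1 -0.2] tq [-0.    0.04  0.01] g 1.0 j [ 1.04  0.31  1.5  -0.    1.33 -0.22]
turn [ 0.163 -0.001 -0.   ] shift cm [  5.08 -47.28 -12.21] deg 9.4
```

```bash
python3 -m pendant '[[0.03,0,0,0,-5.5,-1.4,0.45],[0.06,0,0,0,-11,-2.8,0.45],[0.09,0,0,0,-16.5,-4.2,0.45],[0.12,0,0,0,-22,-5.6,0.45],[0.16,0,0,0,-27,-7,0.45]]' 30; python3 -c "from h import *; to(572.5,240.5,180,63)"
```

```text
time_s: 0.72
eef_pos: [396.6, 350.5, 231.1]
ee_rot: [0.602, -0.37, 0.603, 0.37]
force: [0.5, -0.4, -0.7]
grip_width: 0.451
t 0.72 pos [396.6 350.5 231.1] yaw 63.1 F [ 0.5 -0.4 -0.7] tq [-0.   -0.04 -0.  ] g 0.451 j [ 0.5   0.32  1.48  0.    1.33 -0.6 ]
turn [ 0.002 -0.    -0.   ] shift cm [  5.1  -20.66  -1.85] deg 0.1
```

```bash
python3 -m pendant '[[0,0,0,1.5,-5.2,-0.4,0.45],[0,0,0,3,-10.4,-0.9,0.45],[0,0,0,4,-15.6,-1.4,0.45],[0,0,0,5.1,-20.7,-1.85,0.45],[0,0,0,5.1,-20.7,-1.85,0.45]]'; python3 - <<'E'
from h import *
to(572.5,240.5,84,63)
t=vision.capture("top")[:,:,::-1]; s=vision.capture("side")[:,:,::-1]
a=cv2.resize(t[165:225,185:285],None,fx=6,fy=6,interpolation=cv2.INTER_CUBIC)
b=cv2.resize(s[90:190,240:340],None,fx=5,fy=5,interpolation=cv2.INTER_CUBIC)
cv2.imwrite("pics/a1.png",a);cv2.imwrite("pics/a2.png",b)
E
```

```text
time_s: 1.35
eef_pos: [573.2, 239.5, 178.2]
ee_rot: [0.602, -0.369, 0.604, 0.37]
force: [-1.6, 0.5, -0.4]
grip_width: 0.451
t 1.35 pos [573.2 239.5 178.2] yaw 63.0 F [-1.6  0.5 -0.4] tq [ 0.02 -0.03 -0.01] g 0.451 j [ 0.21  0.57  1.26 -0.    1.32 -0.89]
turn [-0.    -0.002 -0.002] shift cm [9.42 0.08 0.07] deg 0.2
```

View pics/a1.png

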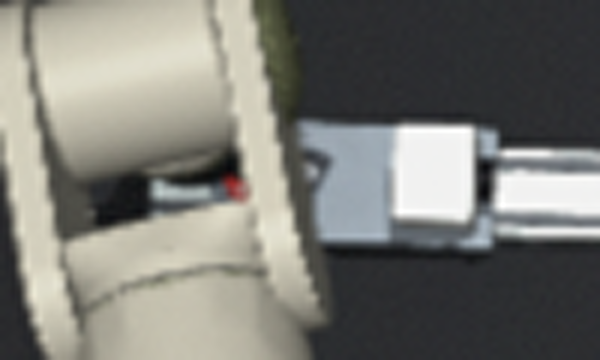

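View pics/a2.png

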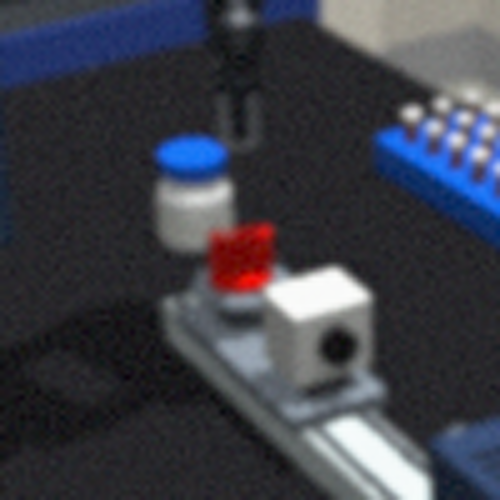

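The crops show the jaw tips at side pixel (288,120), straight above the red bar at (288,141), with the gap across it. I'll descend now.

```bash
python3 -m pendant '[[0,0,0,3,0.1,0.1,0.45],[0,0,0,6,0.1,0.1,0.45],[0,0,0,8,0.1,0.1,0.45],[0,0,0,9.2,0.1,0.1,0.45],[0,0,0,9.3,0.1,0.1,0.45]]'; python3 - <<'E'
from h import *
to(572.5,240.5,84,63)
s=vision.capture("side")[:,:,::-1]
b=cv2.resize(s[105:165,260:320],None,fx=9,fy=9,interpolation=cv2.INTER_CUBIC)
cv2.imwrite("pics/a3.png",b)
E
```

```text
time_s: 2.08
eef_pos: [570.6, 243.8, 87.3]
ee_rot: [0.602, -0.371, 0.602, 0.371]
force: [0.6, 0.7, 0.2]
grip_width: 0.446
t 2.08 pos [570.6 243.8  87.3] yaw 63.2 F [0.6 0.7 0.2] tq [-0.02  0.01  0.08] g 0.446 j [ 0.22  0.66  1.36  0.    1.13 -0.89]
turn [ 0.004 -0.    -0.   ] shift cm [ 0.33 -0.32 -0.21] deg 0.2
```

View pics/a3.png

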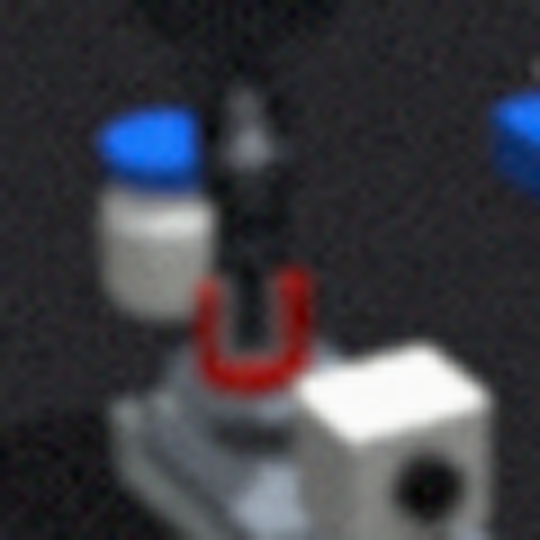

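The near finger stands centred in front of the bar, whose ends show either side of it at side pixels (283,138) and (292,137). I'll settle and re-read the pose before closing.

```bash
python3 -m pendant '[[0,0,0,0.1,0,0,0.4],[0,0,0,0.2,0,0,0.35],[0,0,0,0.2,0,0,0.3],[0,0,0,0.2,0,0,0.27],[0,0,0,0.2,0,0,0.27]]' 20; python3 -c "from h import *; to(572.5,240.5,84,63)"
```

```text
time_s: 2.75
eef_pos: [571.2, 243.3, 85.3]
ee_rot: [0.602, -0.371, 0.602, 0.37]
force: [-0.7, 0.5, 0.3]
grip_width: 0.264
t 2.75 pos [571.2 243.3  85.3] yaw 63.2 F [-0.7  0.5  0.3] tq [0.01 0.07 0.  ] g 0.264 j [ 0.21  0.66  1.36 -0.    1.12 -0.89]
turn [0.003 0.    0.   ] shift cm [ 0.13 -0.24 -0.19] deg 0.2
```

```bash
python3 -m pendant '[[0,0,0,0.1,-0.2,-0.2,0.27],[0,0,0,0.1,-0.2,-0.2,0.24],[0,0,0,0.1,-0.2,-0.2,0.22],[0,0,0,0.1,-0.2,-0.2,0.2],[0,0,0,0.1,-0.2,-0.2,0.18]]' 20; python3 -c "from h import *; to(572.5,240.5,84,63)"
```

```text
time_s: 3.38
eef_pos: [572.8, 241.5, 84.5]
ee_rot: [0.603, -0.37, 0.601, 0.371]
force: [5.6, 6.5, -2.8]
grip_width: 0.184
t 3.38 pos [572.8 241.5  84.5] yaw 63.2 F [ 5.6  6.5 -2.8] tq [ 1.04 -0.89  0.09] g 0.184 j [ 0.21  0.66  1.36  0.    1.12 -0.89]
turn [0.004 0.003 0.002] shift cm [ 0.05 -0.02 -0.11] deg 0.3
```

```bash
python3 -m pendant '[[0,0,0,0,0,0.1,0.19],[0,0,0,0,0,0.15,0.18],[0,0,0,0,0,0.15,0.16],[0,0,0,0,0,0.15,0.15],[0,0,0,0,0,0.15,0.14]]' 20; python3 -c "from h import *; to(572.5,240.5,84,63)"
```

```text
time_s: 4.0
eef_pos: [572.9, 242.4, 84.5]
ee_rot: [0.603, -0.371, 0.602, 0.371]
force: [1.7, 5.8, 0.4]
grip_width: 0.162
t 4.0 pos [572.9 242.4  84.5] yaw 63.2 F [1.7 5.8 0.4] tq [ 0.77 -0.43  0.04] g 0.162 j [ 0.21  0.66  1.36  0.    1.12 -0.89]
turn [0.004 0.001 0.   ] shift cm [ 0.05 -0.05 -0.19] deg 0.2
```

```bash
python3 -m pendant '[[0,0,0,0,0,0.1,0.1],[0.1,0,0,0,0,0.1,0.1],[0.2,0,0,0,0,0.1,0.1],[0.3,0,0,0,0,0.1,0.1],[0.4,0,0,0,0,0.1,0.1]]' 20; python3 -c "from h import *; to(572.5,240.5,84,-14)"
```

```text
time_s: 4.62
eef_pos: [572.9, 242.5, 84.5]
ee_rot: [0.664, -0.243, 0.665, 0.242]
force: [-0.2, -0.4, 3.4]
grip_width: 0.161
t 4.62 pos [572.9 242.5  84.5] yaw 40.1 F [-0.2 -0.4  3.4] tq [-0.02  0.1   0.03] g 0.161 j [ 0.21  0.66  1.36 -0.    1.12 -0.49]
turn [ 0.944 -0.001  0.001] shift cm [ 0.05 -0.12 -0.16] deg 54.1
```

```bash
python3 -m pendant '[[0.15,0,0,0,0,0,0.1],[0.3,0,0,0,0,0,0.1],[0.45,0,0,0,0,0,0.1],[0.6,0,0,0,0,0,0.1],[0.75,0,0,0,0,0,0.1]]'; python3 -c "from h import *; to(572.5,240.5,84,-14)"
```

```text
time_s: 5.25
eef_pos: [573.0, 242.7, 84.6]
ee_rot: [0.707, 0.017, 0.707, -0.018]
force: [-0.7, 1.5, 3.6]
grip_width: 0.161
t 5.25 pos [573.  242.7  84.6] yaw -2.8 F [-0.7  1.5  3.6] tq [0.25 0.12 2.25] g 0.161 j [ 0.21  0.66  1.36 -0.    1.12  0.26]
turn [ 0.195 -0.     0.001] shift cm [ 0.06 -0.22 -0.04] deg 11.2
```

```bash
python3 -m pendant '[[0.06,0,0,0,0,0,0.1],[0.12,0,0,0,0,0,0.1],[0.18,0,0,0,0,0,0.1],[0.2,0,0,0,0,0,0.1],[0.2,0,0,0,0,0,0.1]]'; python3 -c "from h import *; to(572.5,240.5,84,-14)"
```

```text
time_s: 5.88
eef_pos: [573.4, 241.3, 85.0]
ee_rot: [0.702, 0.084, 0.702, -0.087]
force: [-0.5, -6.1, 7.0]
grip_width: 0.184
t 5.88 pos [573.4 241.3  85. ] yaw -13.9 F [-0.5 -6.1  7. ] tq [-1.22 -0.01  2.28] g 0.184 j [ 0.21  0.66  1.36 -0.    1.12  0.46]
turn [0.002 0.002 0.004] shift cm [ 0.1  -0.1  -0.06] deg 0.3
```

The wrist torque rose to about 2.3 N·m against light friction of 0.06 N·m, so the knob has reached its stop. I'll ease back, open and look.

```bash
python3 -m pendant '[[-0.08,0,0,0,0,0,0.1],[-0.16,0,0,0,0,0,0.1],[-0.16,0,0,0,0,0,0.1],[-0.16,0,0,0,0,0,0.3],[-0.16,0,0,0,0,0,0.42]]'; python3 -c "from h import *; to(572.5,240.5,84,-14)"
python3 -m pendant '[[0,0,0,-3,0,0,0.45],[0,0,0,-7,0,0,0.45],[0,0,0,-11,0,0,0.45],[0,0,0,-15,-2,-2,0.45],[0,0,0,-15,-7,-5,0.45]]'; python3 - <<'E'
from h import *
to(572.5,240.5,84,-6)
t=vision.capture("top")[:,:,::-1]; s=vision.capture("side")[:,:,::-1]
cv2.imwrite("pics/t2.png",t);cv2.imwrite("pics/s2.png",s)
a=cv2.resize(t[165:225,185:285],None,fx=6,fy=6,interpolation=cv2.INTER_CUBIC)
b=cv2.resize(s[100:180,250:330],None,fx=6,fy=6,interpolation=cv2.INTER_CUBIC)
cv2.imwrite("pics/b1.png",a);cv2.imwrite("pics/b2.png",b)
E
```

```text
time_s: 6.5
eef_pos: [572.9, 242.7, 83.9]
ee_rot: [0.706, 0.031, 0.707, -0.032]
force: [-0.1, -0.5, -0.6]
grip_width: 0.419
t 6.5 pos [572.9 242.7  83.9] yaw -5.1 F [-0.1 -0.5 -0.6] tq [-0.03  0.03 -0.02] g 0.419 j [0.21 0.66 1.36 0.   1.12 0.3 ]
turn [ 0.155 -0.001  0.   ] shift cm [-0.01 -0.22 -0.02] deg 8.9
time_s: 7.12
eef_pos: [517.8, 177.5, 236.7]
ee_rot: [0.708, 0.031, 0.705, -0.03]
force: [0.3, -0.9, -0.6]
grip_width: 0.448
t 7.12 pos [517.8 177.5 236.7] yaw -5.0 F [ 0.3 -0.9 -0.6] tq [-0.03 -0.03  0.02] g 0.448 j [0.12 0.36 1.42 0.   1.36 0.2 ]
turn [ 0.018  0.005 -0.001] shift cm [15.31  6.73  4.82] deg 1.1
```

View pics/b1.png

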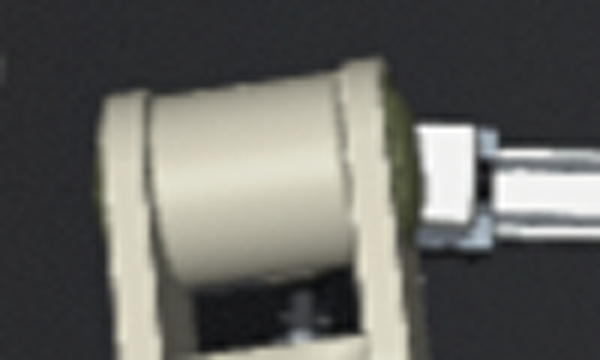

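View pics/b2.png

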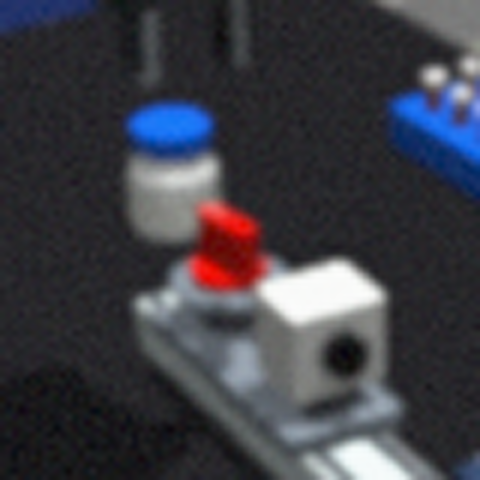

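Detector head and window stay at top pixel ~(265,193), and the bar has turned. The arm hides it from above, so I'll measure the angle once the arm is over the block.

```bash
python3 -c "from h import *; to(452,-324,190,-6.3)"
```

```text
t 7.22 pos [514.3 174.8 234. ] yaw -5.2 F [-0.1  0.6 -0.5] tq [ 0.   -0.03 -0.01] g 0.449 j [ 0.11  0.35  1.44 -0.    1.36  0.2 ]
turn [ 0.019 -0.003  0.001] shift cm [  4.47 -50.23  -1.68] deg 1.1
```

```bash
python3 -m pendant '[[0,0,0,0,-6,-0.2,0.45],[0,0,0,0,-12,-0.4,0.45],[0,0,0,0,-18,-0.6,0.45],[0,0,0,0,-24,-0.8,0.45],[0,0,0,0,-30,-1,0.45]]'; python3 -c "from h import *; to(452,-324,190,-6.3)"
```

```text
time_s: 7.85
eef_pos: [481.1, -122.4, 234.3]
ee_rot: [0.707, 0.031, 0.706, -0.031]
force: [1.8, 0.5, 1.3]
grip_width: 0.445
t 7.85 pos [ 481.1 -122.4  234.3] yaw -5.1 F [1.8 0.5 1.3] tq [-0.   -0.01  0.01] g 0.445 j [-0.49  0.25  1.58  0.    1.32 -0.4 ]
turn [ 0.022  0.    -0.   ] shift cm [  4.43 -20.34  -1.12] deg 1.2
```

```bash
python3 -m pendant '[[0.02,0,0,1,-6,-0.3,0.42],[0.02,0,0,2.2,-12,-0.6,0.42],[0.02,0,0,3.4,-17,-0.9,0.42],[0.02,0,0,4.4,-20.3,-1.1,0.42],[0.02,0,0,4.4,-20.3,-1.1,0.42]]'; python3 - <<'E'
from h import *
t=vision.capture("top")[:,:,::-1]; s=vision.capture("side")[:,:,::-1]
to(452,-324,130,-6.3)
cv2.imwrite("pics/t3.png",t);cv2.imwrite("pics/s3.png",s)
a=cv2.resize(t[178:212,205:275],None,fx=11,fy=11,interpolation=cv2.INTER_CUBIC)
b=cv2.resize(s[190:290,330:430],None,fx=6,fy=6,interpolation=cv2.INTER_CUBIC)
cv2.imwrite("pics/d1.png",a);cv2.imwrite("pics/d2.png",b)
E
```

```text
time_s: 8.48
eef_pos: [452.0, -323.4, 189.0]
ee_rot: [0.706, 0.04, 0.707, -0.039]
force: [-0.2, 0.6, 0.4]
grip_width: 0.419
t 8.57 pos [ 452.9 -321.5  190.1] yaw -6.2 F [-0.7  0.9  0.7] tq [-0.01 -0.03 -0.03] g 0.412 j [-0.83  0.41  1.47  0.    1.26 -0.72]
turn [ 0.002 -0.    -0.001] shift cm [ 6.01 -0.26 -0.06] deg 0.1
```

View pics/d1.png

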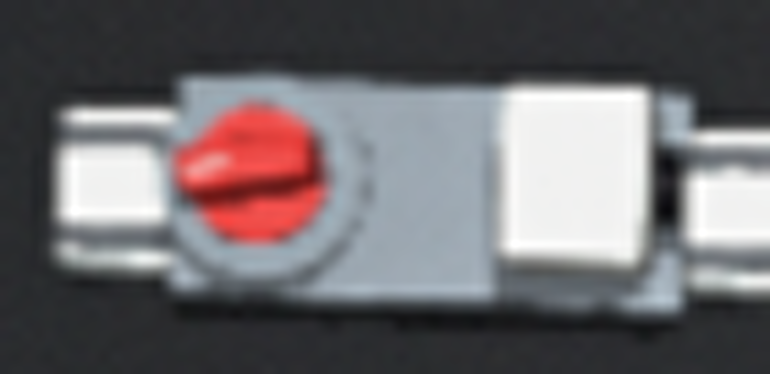

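View pics/d2.png

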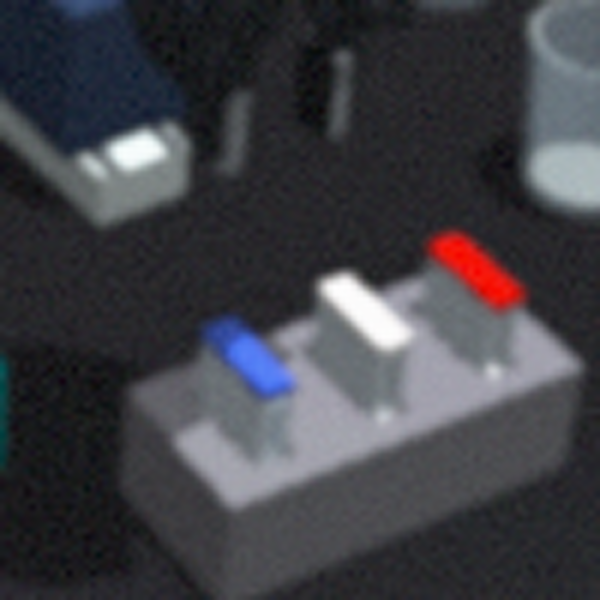

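```bash
python3 - <<'E'
from h import *
t=cv2.imread("pics/t3.png"); s=cv2.imread("pics/s3.png")
cv2.imwrite("pics/e1.png",cv2.resize(t[182:208,215:245],None,fx=18,fy=18,interpolation=cv2.INTER_NEAREST))
cv2.imwrite("pics/e2.png",cv2.resize(s[128:156,272:304],None,fx=18,fy=18,interpolation=cv2.INTER_NEAREST))
for ang in(80,88,96,104):
    a=np.radians(ang);u=np.array([np.cos(a),np.sin(a),0]);v=np.array([-u[1],u[0],0])
    c=np.array([572.5,241.5,108])
    for n,o,f in(("top",(215,182),18),("side",(272,128),18)):
        print(ang,n,[((proj(n,c+i*21*u+j*7*v)+.5-o)*f).round().astype(int).tolist() for i,j in((1,1),(1,-1),(-1,-1),(-1,1))])
E
```

```text
80 top [[103, 219], [116, 146], [335, 179], [323, 252]]
80 side [[217, 110], [287, 96], [372, 191], [300, 205]]
88 top [[107, 235], [109, 161], [331, 163], [330, 237]]
88 side [[205, 115], [271, 97], [384, 185], [317, 204]]
96 top [[113, 250], [104, 177], [325, 148], [334, 221]]
96 side [[194, 121], [255, 99], [394, 179], [333, 202]]
104 top [[121, 264], [102, 193], [318, 134], [336, 205]]
104 side [[186, 128], [239, 103], [402, 172], [349, 198]]
```

View pics/e1.png

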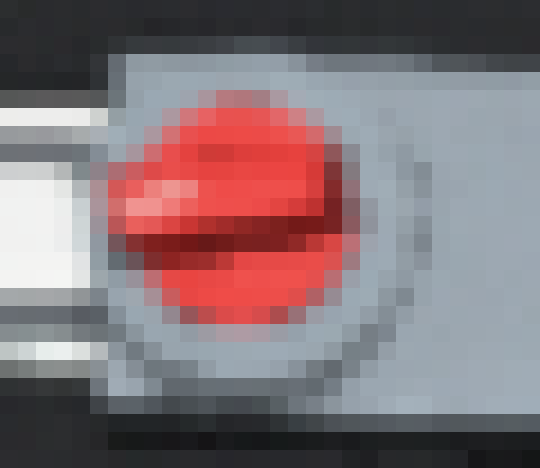

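View pics/e2.png

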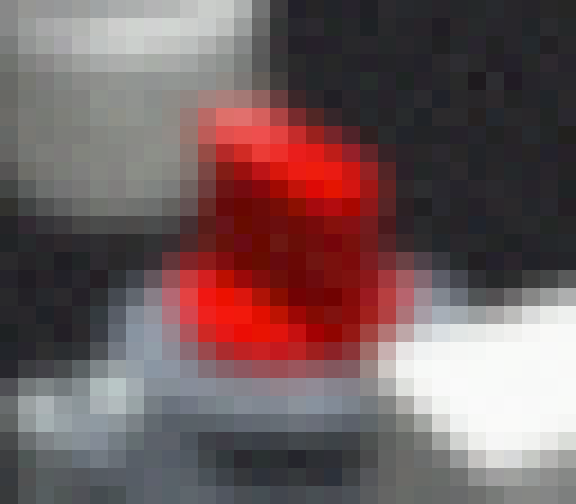

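The neighbouring cells are untouched and the blue cell is ready at side pixel (371,250). The knob bar now lies at about 94° in world yaw, so it has turned about 60–68°. That is less than I expected from the joint range, although the torque said stop. The order of steps is strict, so I'll go back and test the stop again before touching the cell.

```bash
python3 -m pendant '[[0,0,0,-4,3,0,0.45],[0,0,0,-5,9,0.3,0.45],[0,0,0,-5,15,0.6,0.45],[0,0,0,-5,21,0.9,0.45],[0,0,0,-5,27,1.2,0.45]]'; python3 -c "from h import *; to(572.8,242.5,180,4)"
```

```text
time_s: 9.2
eef_pos: [493.4, -51.5, 241.0]
ee_rot: [0.707, 0.037, 0.706, -0.038]
force: [0.7, 0.3, 0.7]
grip_width: 0.449
t 9.2 pos [493.4 -51.5 241. ] yaw -6.1 F [0.7 0.3 0.7] tq [-0.03  0.   -0.01] g 0.449 j [-0.34  0.24  1.57  0.    1.33 -0.23]
turn [-0.176  0.001  0.   ] shift cm [ 6.11 30.08  4.77] deg 10.1
```

```bash
python3 -m pendant '[[-0.04,0,0,1,6,1,0.45],[-0.09,0,0,2,12,2,0.45],[-0.14,0,0,3,18,3,0.45],[-0.18,0,0,4.5,24,4,0.45],[-0.18,0,0,6,30,4.8,0.45]]'; python3 -c "from h import *; to(572.8,242.5,84.5,4)"
```

```text
time_s: 9.82
eef_pos: [572.8, 241.8, 180.6]
ee_rot: [0.707, -0.026, 0.706, 0.026]
force: [0.2, -0.7, 0.1]
grip_width: 0.454
t 9.82 pos [572.8 241.8 180.6] yaw 4.3 F [ 0.2 -0.7  0.1] tq [-0.04  0.01  0.  ] g 0.454 j [0.21 0.57 1.26 0.   1.32 0.14]
turn [ 0.005  0.001 -0.   ] shift cm [ 9.61  0.06 -0.01] deg 0.3
```

```bash
python3 -m pendant '[[0,0,0,3.5,0,0,0.4],[0,0,0,7,0,0,0.4],[0,0,0,9.3,0,0,0.4],[0,0,0,9.6,0,0,0.35],[0,0,0,9.6,0,0,0.25]]'; python3 -c "from h import *; to(572.8,242.5,84.5,4)"; python3 -m pendant '[[0,0,0,0,0,0,0.22],[0,0,0,0,0,0,0.2],[0,0,0,0,0,0,0.18],[0,0,0,0,0,0,0.16],[0,0,0,0,0,0,0.14]]' 20; python3 -c "from h import *; to(572.8,242.5,84.5,4)"; 
```

```text
time_s: 10.45
eef_pos: [573.4, 239.2, 85.5]
ee_rot: [0.707, -0.026, 0.706, 0.026]
force: [-0.1, -0.0, 0.1]
grip_width: 0.253
t 10.45 pos [573.4 239.2  85.5] yaw 4.2 F [-0.1 -0.   0.1] tq [ 0.03 -0.01  0.05] g 0.253 j [0.21 0.66 1.36 0.   1.12 0.13]
turn [ 0.004  0.002 -0.   ] shift cm [ 0.1   0.33 -0.03] deg 0.2
time_s: 11.08
eef_pos: [573.5, 238.5, 84.7]
ee_rot: [0.707, -0.026, 0.706, 0.026]
force: [0.7, 0.7, 2.7]
grip_width: 0.165
t 11.07 pos [573.5 238.5  84.7] yaw 4.2 F [0.7 0.7 2.7] tq [ 0.02 -0.06  0.29] g 0.165 j [ 0.21  0.66  1.36 -0.    1.12  0.13]
turn [0.004 0.001 0.   ] shift cm [ 0.02  0.4  -0.04] deg 0.2
```

```bash
python3 -m pendant '[[0.02,0,0,0,0.3,0,0.1],[0.04,0,0,0,0.3,0,0.1],[0.04,0,0,0,0.3,0,0.1],[0.04,0,0,0,0.3,0,0.1],[0.04,0,0,0,0.3,0,0.1]]'; python3 -c "from h import *; to(572.8,242.5,84.5,4)"; python3 -m pendant '[[0.02,0,0,0,0,0,0.1],[0.04,0,0,0,0,0,0.1],[0.04,0,0,0,0,0,0.1],[0.04,0,0,0,0,0,0.1],[0.04,0,0,0,0,0,0.1]]'; python3 -c "from h import *; to(572.8,242.5,84.5,4)"; 
```

```text
time_s: 11.7
eef_pos: [573.5, 239.6, 84.7]
ee_rot: [0.707, -0.013, 0.707, 0.011]
force: [0.3, -10.5, 5.0]
grip_width: 0.163
t 11.7 pos [573.5 239.6  84.7] yaw 1.9 F [  0.3 -10.5   5. ] tq [-1.74 -0.06  0.81] g 0.163 j [ 0.21  0.66  1.36 -0.    1.12  0.18]
turn [-0.036  0.     0.004] shift cm [ 0.02  0.29 -0.06] deg 2.1
time_s: 12.32
eef_pos: [573.4, 239.6, 84.8]
ee_rot: [0.707, 0.0, 0.707, -0.003]
force: [0.1, -9.9, 5.9]
grip_width: 0.163
t 12.32 pos [573.4 239.6  84.8] yaw -0.3 F [ 0.1 -9.9  5.9] tq [-1.74  0.    1.4 ] g 0.163 j [ 0.21  0.66  1.36 -0.    1.12  0.22]
turn [-0.075  0.001  0.004] shift cm [ 0.03  0.29 -0.07] deg 4.3
```

The torque rises linearly as soon as I turn (0.29, 0.81, 1.40 N·m over 4.5°), so the knob is hard against its stop. I'll undo the small side push, release without unwinding and leave.

```bash
python3 -m pendant '[[-0.03,0,0,0,-0.15,0,0.1],[-0.05,0,0,0,-0.3,0,0.1],[-0.05,0,0,0,-0.3,0,0.3],[-0.05,0,0,0,-0.3,0,0.42],[-0.05,0,0,-2,-0.3,0,0.45]]';python3 -m pendant '[[0,0,0,-4,0,0,0.45],[0,0,0,-8,0,0,0.45],[0,0,0,-12,0,0,0.45],[0.1,0,0,-14,-5,-1,0.45],[0.14,0,0,-14,-11,-2,0.45]]'; python3 -c "from h import *; to(452,-324,190,-6.3)"
```

```text
time_s: 12.95
eef_pos: [571.8, 238.3, 102.8]
ee_rot: [0.705, -0.015, 0.708, 0.015]
force: [0.5, -0.2, 0.7]
grip_width: 0.446
time_s: 13.58
eef_pos: [557.6, 127.1, 245.6]
ee_rot: [0.707, 0.035, 0.705, -0.034]
force: [2.2, -0.7, -0.0]
grip_width: 0.449
t 13.57 pos [557.6 127.1 245.6] yaw -5.6 F [ 2.2 -0.7 -0. ] tq [-0.02 -0.02  0.03] g 0.449 j [0.02 0.41 1.33 0.   1.4  0.12]
turn [ 0.012  0.002 -0.   ] shift cm [  5.53 -45.93  -6.12] deg 0.7
```

```bash
python3 -m pendant '[[0.02,0,0,0,-6,-0.5,0.42],[0.02,0,0,0,-12,-1,0.42],[0.02,0,0,0,-18,-1.5,0.42],[0.02,0,0,0,-24,-2,0.42],[0.02,0,0,0,-30,-2.5,0.42]]'; python3 -c "from h import *; to(452,-324,190,-6.3)"
```

```text
time_s: 14.2
eef_pos: [502.9, -170.1, 244.1]
ee_rot: [0.706, 0.042, 0.706, -0.041]
force: [1.0, -0.4, -1.0]
grip_width: 0.42
t 14.2 pos [ 502.9 -170.1  244.1] yaw -6.7 F [ 1.  -0.4 -1. ] tq [-0.    0.03 -0.04] g 0.42 j [-0.55  0.32  1.46  0.    1.37 -0.43]
turn [-0.008 -0.001 -0.   ] shift cm [  5.41 -15.88  -3.25] deg 0.4
```

```bash
python3 -m pendant '[[0,0,0,1.5,-6,-1,0.42],[0,0,0,3,-11,-2,0.42],[0,0,0,5.4,-15.9,-3.2,0.42],[0,0,0,5.4,-15.9,-3.2,0.42],[0,0,0,5.4,-15.9,-3.2,0.42]]'; python3 - <<'E'
from h import *
P=[]
for i in range(5):
    t=vision.capture("side" if i%2 else "top"); P.append(sense()["eef_pos"])
    if i==0: cv2.imwrite("pics/t4.png",t[:,:,::-1])
    if i==1: cv2.imwrite("pics/s4.png",t[:,:,::-1])
print(np.round(P,1)); to(452,-324,100,-6.3)
E
```

```text
time_s: 14.82
eef_pos: [453.5, -322.2, 190.4]
ee_rot: [0.706, 0.042, 0.706, -0.041]
force: [0.8, 0.3, 1.5]
grip_width: 0.422
[[ 453.8 -321.9  190.7]
 [ 454.  -321.7  190.9]
 [ 454.  -321.7  190.9]
 [ 454.  -321.8  190.9]
 [ 453.9 -321.9  190.8]]
t 15.07 pos [ 453.9 -321.9  190.8] yaw -6.6 F [0.2 0.  0.3] tq [-0.04  0.02  0.04] g 0.418 j [-0.83  0.41  1.46  0.    1.26 -0.71]
turn [-0.006  0.001  0.   ] shift cm [ 9.08 -0.23 -0.17] deg 0.3
```

```bash
python3 -m pendant '[[0,0,0,3,-0.1,-0.1,0.42],[0,0,0,6,-0.2,-0.15,0.42],[0,0,0,8.5,-0.2,-0.15,0.42],[0,0,0,9,-0.2,-0.15,0.42],[0,0,0,9,-0.2,-0.15,0.42]]'; python3 - <<'E'
from h import *
s=vision.capture("side")[:,:,::-1];t=vision.capture("top")[:,:,::-1]; to(452,-324,60,-6.3)
cv2.imwrite("pics/f1.png",cv2.resize(s[215:285,335:435],None,fx=7,fy=7,interpolation=cv2.INTER_CUBIC))
cv2.imwrite("pics/f2.png",cv2.resize(t[175:240,350:430],None,fx=7,fy=7,interpolation=cv2.INTER_CUBIC))
E
```

```text
time_s: 15.7
eef_pos: [452.1, -324.4, 101.0]
ee_rot: [0.706, 0.041, 0.706, -0.041]
force: [-0.4, 0.6, 0.7]
grip_width: 0.416
t 15.8 pos [ 452.2 -324.7  101.5] yaw -6.7 F [-0.   0.6  0.3] tq [ 0.01 -0.03  0.01] g 0.424 j [-0.83  0.51  1.56 -0.    1.06 -0.72]
turn [-0.007  0.002  0.001] shift cm [ 4.15  0.08 -0.03] deg 0.4
```

View pics/f1.png

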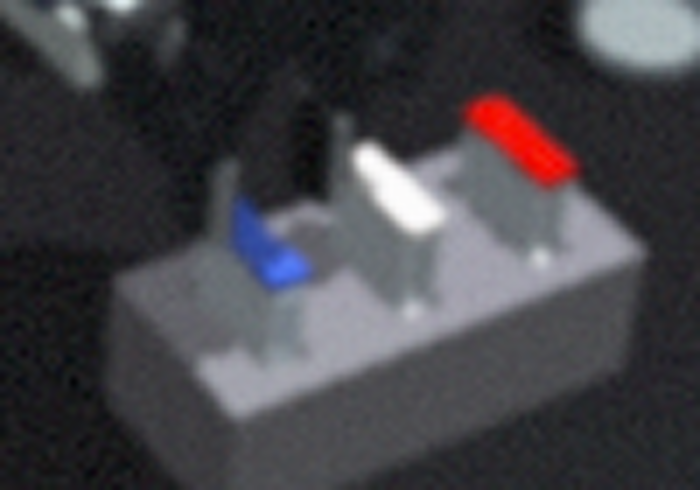

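View pics/f2.png

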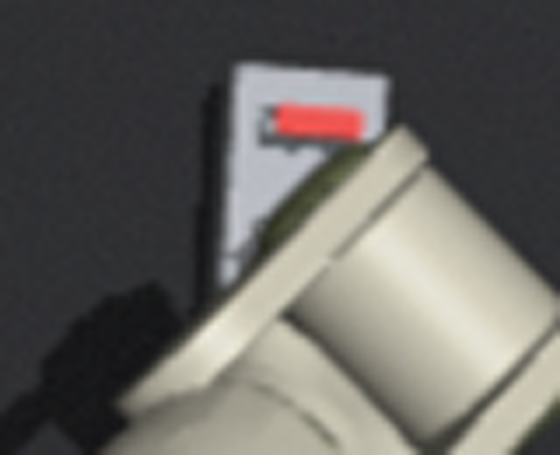

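```bash
python3 - <<'E'
from h import *
a=np.radians(-6.5);u=np.array([np.cos(a),np.sin(a),0]);v=np.array([-u[1],u[0],0]);c=np.array([452.2,-324.5,101])
for d in(-32,-18,18,32): print(d,[((proj("side",c+d*u+e*v)-[335,215])*7).round().tolist() for e in(-11,11)])
print([((proj("side",[452,-324,90]+21*e*v+7*d*u)-[335,215])*7).round().tolist() for e in(-1,1) for d in(-1,1)])
E
```

```text
-32 [[196.0, 262.0], [159.0, 221.0]]
-18 [[232.0, 248.0], [195.0, 208.0]]
18 [[324.0, 214.0], [286.0, 175.0]]
32 [[359.0, 201.0], [320.0, 162.0]]
[[274.0, 281.0], [310.0, 267.0], [203.0, 205.0], [237.0, 192.0]]
```

The left finger edge at crop (225,240) and the right one at (340,200) match the projected tips within a pixel. The blue lid lies centred between them, and the right finger is clear of the white cell. Next I'll descend and close.

```bash
python3 -m pendant '[[0,0,0,2,0,0,0.42],[0,0,0,3.6,0,0,0.42],[0,0,0,4.1,0,0,0.42],[0,0,0,4.1,0,0,0.35],[0,0,0,4.1,0,0,0.28]]'; python3 -c "from h import *; to(452,-324,60,-6.3)"; python3 -m pendant '[[0,0,0,0,0,0,0.24],[0,0,0,0,0,0,0.21],[0,0,0,0,0,0,0.19],[0,0,0,0,0,0,0.17],[0,0,0,0,0,0,0.15]]' 25; python3 - <<'E'
from h import *
s=vision.capture("side")[:,:,::-1]; to(452,-324,60,-6.3)
cv2.imwrite("pics/g1.png",cv2.resize(s[215:285,335:435],None,fx=7,fy=7,interpolation=cv2.INTER_CUBIC))
E
```

```text
time_s: 16.42
eef_pos: [451.9, -324.7, 59.9]
ee_rot: [0.706, 0.041, 0.706, -0.042]
force: [0.3, -0.2, 0.0]
grip_width: 0.278
t 16.43 pos [ 451.9 -324.7   59.9] yaw -6.7 F [ 0.3 -0.2  0. ] tq [-0.08  0.04 -0.01] g 0.278 j [-0.83  0.57  1.6  -0.    0.97 -0.72]
turn [-0.007  0.001  0.001] shift cm [-0.01  0.07 -0.  ] deg 0.4
time_s: 17.05
eef_pos: [451.7, -324.5, 59.4]
ee_rot: [0.706, 0.041, 0.706, -0.041]
force: [0.7, 0.5, 1.2]
grip_width: 0.162
t 17.1 pos [ 451.8 -324.4   59.4] yaw -6.7 F [0.7 0.3 0.8] tq [-0.02 -0.03 -0.04] g 0.157 j [-0.83  0.57  1.6   0.    0.97 -0.72]
turn [-0.007  0.     0.   ] shift cm [-0.06  0.05  0.02] deg 0.4
```

View pics/g1.png

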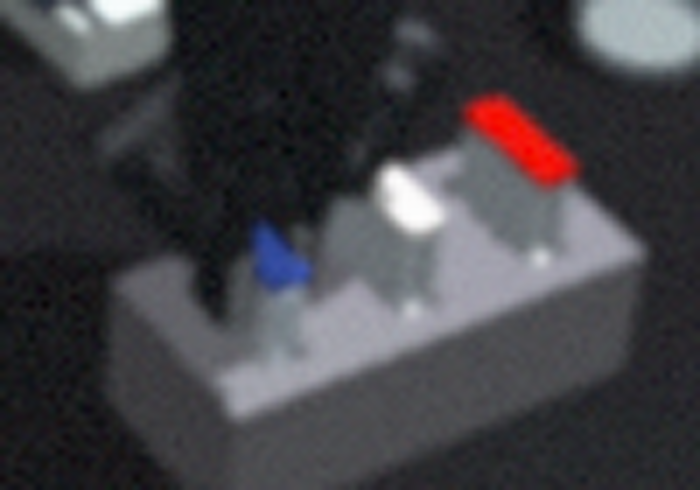

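```bash
python3 -m pendant '[[0,0,0,0,0,0,0.1],[0,0,0,0,0,0,0.08],[0,0,0,-0.5,0,0,0.08],[0,0,0,-1.5,0,0,0.08],[0,0,0,-3,0,0,0.08]]' 35; python3 -m pendant '[[0,0,0,-2.5,0,0,0.08],[0,0,0,-5,0,0,0.08],[0,0,0,-8,0,0,0.08],[0,0,0,-11,0,0,0.08],[0,0,0,-12,0,0,0.08]]'; python3 - <<'E'
from h import *
s=vision.capture("side")[:,:,::-1]; to(560.6,43,210,-3.4)
cv2.imwrite("pics/g2.png",cv2.resize(s[165:285,335:435],None,fx=5,fy=5,interpolation=cv2.INTER_CUBIC))
E
```

```text
time_s: 17.73
eef_pos: [451.6, -324.3, 90.1]
ee_rot: [0.706, 0.041, 0.706, -0.041]
force: [-0.0, 0.1, -0.8]
grip_width: 0.161
time_s: 18.35
eef_pos: [452.0, -324.8, 211.7]
ee_rot: [0.707, 0.04, 0.705, -0.042]
force: [-0.2, -0.5, -0.6]
grip_width: 0.157
t 18.4 pos [ 452.1 -324.8  211.7] yaw -6.7 F [-0.3 -0.7  0.3] tq [-0.05  0.08 -0.01] g 0.158 j [-0.83  0.4   1.43 -0.    1.31 -0.72]
turn [-0.058  0.003  0.002] shift cm [ 0.1  37.79  6.49] deg 3.3
```

View pics/g2.png

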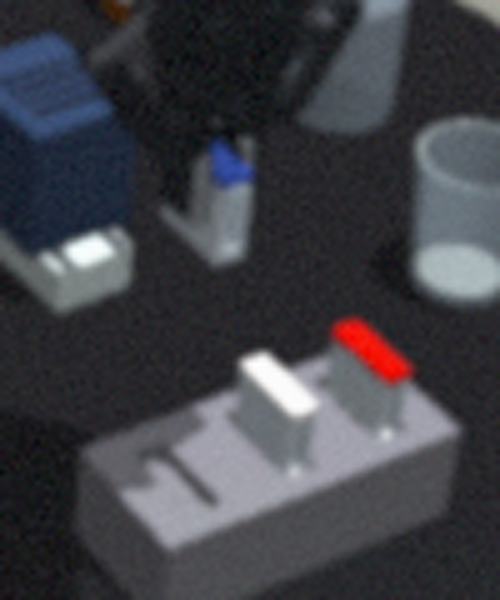

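The cuvette is out: the slot at crop (185,470) is empty, it hangs upright in the fingers at (222,200), and its neighbours still stand. Next I'll carry it over the beam.

```bash
python3 -m pendant '[[0,0,0,0,4,0.7,0.08],[-0.02,0,0,0,8.5,1.5,0.08],[-0.03,0,0,0,13,2.2,0.08],[-0.04,0,0,0,17.5,3,0.08],[-0.058,0,0,0,22,3.8,0.08]]';python3 -m pendant '[[0,0,0,0,4,0.5,0.08],[0,0,0,0,8,1,0.08],[0,0,0,0,12,1.4,0.08],[0,0,0,0,15,1.7,0.08],[0,0,0,0,15.8,1.8,0.08]]'; python3 - <<'E'
from h import *
to(560.6,43,120,-3.4)
s=vision.capture("side")[:,:,::-1];t=vision.capture("top")[:,:,::-1]
for i in range(2): vision.capture("side"); 
to(560.6,43,120,-3.4)
cv2.imwrite("pics/t5.png",t);cv2.imwrite("pics/s5.png",s)
cv2.imwrite("pics/h1.png",cv2.resize(s[90:230,250:390],None,fx=4,fy=4,interpolation=cv2.INTER_CUBIC))
cv2.imwrite("pics/h2.png",cv2.resize(t[150:240,200:350],None,fx=5,fy=5,interpolation=cv2.INTER_CUBIC))
E
```

```text
time_s: 19.02
eef_pos: [514.9, -108.7, 208.4]
ee_rot: [0.706, 0.021, 0.707, -0.02]
force: [0.0, -1.0, -0.5]
grip_width: 0.162
time_s: 19.65
eef_pos: [542.0, 47.7, 208.4]
ee_rot: [0.706, 0.02, 0.707, -0.02]
force: [-0.3, -0.6, -1.3]
grip_width: 0.16
t 19.65 pos [542.   47.7 208.4] yaw -3.3 F [-0.3 -0.6 -1.3] tq [-0.04  0.06 -0.01] g 0.16 j [-0.13  0.37  1.47  0.    1.3  -0.07]
turn [ 0.002 -0.002 -0.   ] shift cm [ 8.83 -0.36  1.9 ] deg 0.2
t 19.85 pos [542.2  45.5 208.9] yaw -3.4 F [-0.1  0.5 -0.7] tq [ 0.02  0.08 -0.06] g 0.159 j [-0.13  0.37  1.47 -0.    1.3  -0.07]
turn [-0.    -0.001  0.   ] shift cm [ 8.89 -0.13  1.85] deg 0.0
```

View pics/h1.png

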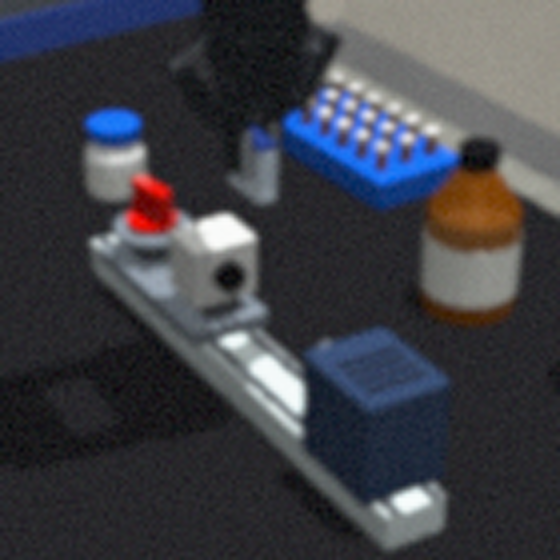

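View pics/h2.png

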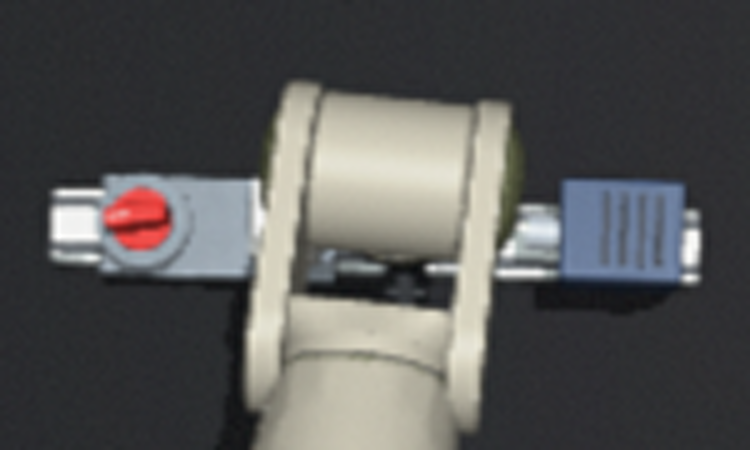

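```bash
python3 -m pendant '[[0,0,0,0,-0.1,1,0.08],[0,0,0,1,-0.15,1.9,0.08],[0,0,0,3,-0.15,1.9,0.08],[0,0,0,5,-0.15,1.9,0.08],[0,0,0,6,-0.15,1.9,0.08]]'; python3 - <<'E'
from h import *
s=vision.capture("side")[:,:,::-1]
for i in range(2): vision.capture("side"); 
to(561,43,77,-3.4)
cv2.imwrite("pics/i1.png",cv2.resize(s[110:230,265:385],None,fx=5,fy=5,interpolation=cv2.INTER_CUBIC))
E
```

```text
time_s: 20.48
eef_pos: [561.1, 43.4, 147.6]
ee_rot: [0.706, 0.021, 0.708, -0.021]
force: [1.0, -0.3, -0.5]
grip_width: 0.155
t 20.62 pos [561.4  43.5 149.1] yaw -3.4 F [ 0.2 -1.  -1. ] tq [-0.03 -0.02 -0.03] g 0.157 j [-0.13  0.47  1.49 -0.    1.18 -0.07]
turn [ 0. -0. -0.] shift cm [ 7.21 -0.05 -0.04] deg 0.0
```

View pics/i1.png

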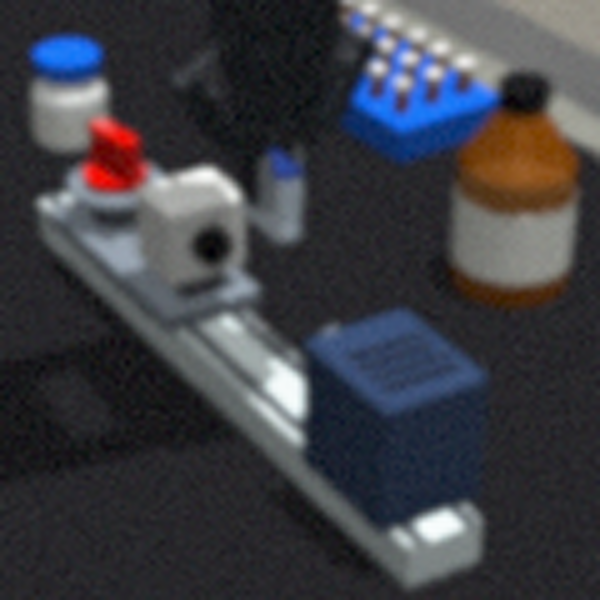

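The cuvette hangs upright at crop (282,205), above and between the detector head and the lamp. I'll lower it slowly to beam height.

```bash
python3 -m pendant '[[0,0,0,1.5,0,0,0.08],[0,0,0,3,0,0,0.08],[0,0,0,4.5,0,0,0.08],[0,0,0,6,0,0,0.08],[0,0,0,7.1,0,0,0.08]]'; python3 -m pendant '[[0,0,0,0,0,0,0.08],[0,0,0,0,0,0,0.08],[0,0,0,0,0,0,0.08],[0,0,0,0,0,0,0.08],[0,0,0,0,0,0,0.08]]'; python3 - <<'E'
from h import *
P=[]
to(561,43,77,-3.4)
s=vision.capture("side")[:,:,::-1];t=vision.capture("top")[:,:,::-1]
for i in range(3): vision.capture("side"); P.append(sense()["eef_pos"])
print(np.round(P,1))
cv2.imwrite("pics/s6.png",s)
cv2.imwrite("pics/j1.png",cv2.resize(s[130:215,285:370],None,fx=7,fy=7,interpolation=cv2.INTER_CUBIC))
cv2.imwrite("pics/j2.png",cv2.resize(t[150:240,200:350],None,fx=5,fy=5,interpolation=cv2.INTER_CUBIC))
a=np.radians(-3.4);u=np.array([np.cos(a),np.sin(a),0]);v=np.array([-u[1],u[0],0]);c=np.array([560.6,43,85])
# expected: lid top corners, bottom corners if cell perfectly placed
for z in(107.5,62.5): print(z,[((proj("side",c+[0,0,z-85]+21*e*v+7*d*u)-[285,130]+.5)*7).round().tolist() for e in(-1,1) for d in(-1,1)])
print(((proj("side",[556.7,-20,85])-[285,130])*7),((proj("side",[564.4,106.5,85])-[285,130])*7))
E
```

```text
time_s: 21.25
eef_pos: [561.0, 43.7, 77.1]
ee_rot: [0.707, 0.021, 0.707, -0.021]
force: [0.1, -0.5, -1.2]
grip_width: 0.152
time_s: 21.88
eef_pos: [561.3, 43.7, 78.5]
ee_rot: [0.707, 0.021, 0.707, -0.021]
force: [0.4, 0.2, -0.8]
grip_width: 0.157
t 21.88 pos [561.3  43.7  78.5] yaw -3.4 F [ 0.4  0.2 -0.8] tq [-0.01 -0.02  0.01] g 0.157 j [-0.13  0.56  1.56 -0.    1.02 -0.07]
turn [0. 0. 0.] shift cm [ 0.15 -0.07 -0.03] deg 0.0
[[561.3  43.7  78.3]
 [561.3  43.7  78.3]
 [561.2  43.7  78.3]]
107.5 [[255.0, 255.0], [283.0, 246.0], [204.0, 212.0], [231.0, 204.0]]
62.5 [[254.0, 345.0], [281.0, 336.0], [203.0, 301.0], [231.0, 292.0]]
[318.0197214  338.54740035] [164.3178958  206.78132128]
```

View pics/j1.png

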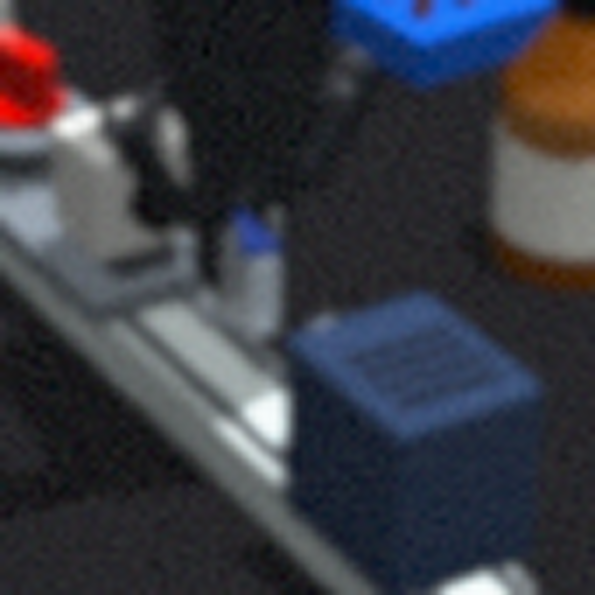

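View pics/j2.png

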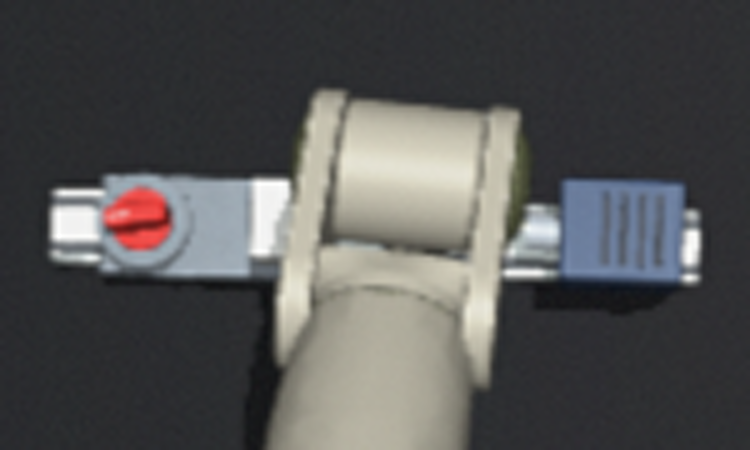

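The cuvette's near end (lid corners at crop (255,255) and (283,245), foot at ~(265,340)) matches the projection of a perfectly placed cell within a pixel. It is clear of the rail, lamp and detector, and the detector has not moved. One small trim down, then I'll hand in.

```bash
python3 -m pendant '[[0,0,0,0.1,0,0,0.08],[0,0,0,0.1,0,0,0.08],[0,0,0,0.1,0,0,0.08],[0,0,0,0.1,0,0,0.08],[0,0,0,0.1,0,0,0.08]]'; python3 - <<'E'
from h import *
from rig import job
to(561,43,77,-3.4); print(sense()["dq"].round(4)); print(job.finish_job())
E
```

```text
time_s: 22.75
eef_pos: [561.3, 43.7, 77.3]
ee_rot: [0.707, 0.021, 0.707, -0.021]
force: [0.1, 0.3, -0.0]
grip_width: 0.156
t 22.75 pos [561.3  43.7  77.3] yaw -3.4 F [ 0.1  0.3 -0. ] tq [-0.04  0.06 -0.07] g 0.156 j [-0.13  0.56  1.56  0.    1.02 -0.07]
turn [ 0. -0. -0.] shift cm [ 0.03 -0.07 -0.02] deg 0.0
[-0.0003 -0.0004 -0.0017  0.0012  0.0011 -0.0007]
the job is handed in; nothing more can be done
None
```

I turned the knob clockwise to its stop, then lifted the blue-lidded cuvette out by its frosted faces. I handed the job in at 22.75 s with the cuvette held still in the beam. No verdict came back.

**Cuvette:**
- **Position:** in the last side picture its corners lie about a pixel (2–3 mm) from where a perfectly placed cell would appear. By my estimate it is about 42 mm in y from its centre to the midpoint between nozzle mouth and detector window. That point carries an uncertainty of a few mm, because my estimates of the nozzle mouth ranged from y = -17 to -24.
- **State at hand-in:** the gripper read about 13–14 mm of opening, the external force was near zero, and the arm was at rest.

**Knob:** one check disagrees.
- **For the stop:** on a second test the torque rose as soon as I turned, from 0.29 to 1.40 N·m over 4.5°.
- **Against:** the pictures show the bar turning only about 60–68° (1.05–1.19 rad), less than the 70° (1.22 rad) needed if it began at 0. I took it that the knob did not start at 0, but I could not read its angle directly.

**Rest of the scene:** the detector head and window showed no visible shift in the top view after the clamp turn. While testing the stop I pushed sideways on the knob with about 10 N, below the 14 N at which the carriage slides. The other two cells were still in their slots after the lift, and no other item was touched.

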